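Nest the bench-edge guards in the leaning V cradle

ROBOT

A 6-joint arm with a two-finger parallel gripper is mounted at the origin on the work surface. World frame = base frame: x ahead of the robot, y to its left, z up, the work surface at z = 0. Lengths are in m, angles in rad, forces in N, time in s.
With the tool pointing down it reaches from about 0.35 to 0.775 m from the base axis. Payload 5.5 kg.
Tool frame: the origin (TCP) lies between the finger pads; the fingertips stand bot.tip_reach ahead of it and the grasp point (between the pads) is the TCP (bot.tip_reach is the distance from the TCP to the fingertips, in m); y points along the fingers, x is the direction in which the jaws open and shut, and the axes are right-handed (so a half turn about y gives the same grasp; the last joint's range is limited). The gripper opens to 85 mm and grips with 20 to 120 N. Pads are 22 mm wide; open, the fingers measure 114 mm over their backs; the gripper's body (76 mm by 85 mm) begins 54 mm behind the grasp point. The pads swing forward as they close: fully open they stand 13 mm farther back than shut.
Start: joints at [1.073, 0.313, 0.046, 1.304, 0, 1.431], TCP at [0.201, 0.539, 0.25] pointing down, gripper open.
Joint ranges: [-2.76, 2.76], [-0.86, 1.69], [-1.03, 1.26], [-2.2, 2.34], [-1.47, 1.5], [-3.14, 3.14]. Speed limits (rad/s): [2.57, 2.57, 3.14, 3.14, 3.14, 3.14].

INTERFACE

Orientations are given as [roll, pitch, yaw] about the fixed x, y, z axes, in that order (R = Rz(yaw) Ry(pitch) Rx(roll)).
In Python, from station import bot, claw, solve_ik, vision gives the robot as it stands. The module is installed in compiled form; this text tells all that it offers. Calls block until the motion is done:
- bot.movep(position, orientation): joint-space move of the TCP to a pose.
- bot.move_straight(position, frame=None, v=0.15): straight line of the TCP; frame=None keeps the orientation; v is the mean speed in m/s.
- bot.set_joints(angles): joint-space move.
- claw.open_jaws() and claw.clamp(grip_force=None): open the fingers fully, or close them until they stop; grip_force is the grip in N (None keeps the last).
- bot.wait(seconds).
- solve_ik(position, orientation): joint angles nearest the present ones, or None.
- bot.read_state(): the state.
- vision.camera(name): name is "scene" or "side" or "wrist"; returns a dict with "pixels" (420x560x3 uint8, red, green, blue), "z_map" (420x560 float32, m along the optical axis (not along the pixel's ray), 0 where there is no reading), "fx", "fy", "cx", "cy" (pixels), "R" (3x3) and "t" (3): a world point X has camera coordinates R X + t. Camera axes: x right, y down, z forward; pixel columns grow to the right and rows downward; lengths in m; the calibration is good to about 2 mm. A picture is of the moment at which its call begins.
A pose or a line that the arm cannot do raises bot.Unreachable and nothing moves.
- bot.job_done(): hands the job in, once; it reports no verdict.
The state is a dict: "t": time; "joint_positions": joint angles; "qvel": joint speeds; "tau": joint torques, N m; "tool_pos": TCP position; "tool_rot": TCP orientation; "force": force on the tool from outside, world axes, zero at the start; "ft_torque": the same for the moment, N m; "gripper_width": opening from 0.0 (shut) to 1.0 (fully open).
Only numpy, scipy, OpenCV 4.12 (cv2) and the standard library are available. Lean on these libraries where they do the work, as an engineer would, in place of code of your own. Each camera call takes 0.05 s, during which the arm holds its last target. There are 200 camera calls.

TASK

The bench-edge corner guards have been washed; put them away nested in the leaning V cradle. First set the shorter yellow guard into the cradle, heel down in the V with its tall leg against the cradle's leaning wall on the steep side, then nest the taller red guard into the yellow one the same way round, legs lying flat on legs and ends flush with the cradle's. Set them in gently, let go, and leave the other things on the bench where they stand.

Things in the scene. Friction and masses are not known exactly. Their poses are not given: they have to be found in the camera images.
- cradle_seat (a point): Inner corner of the fixed V cradle, mid-length, 45 mm above the bench. Dark steel 90-degree trough 120 long, plates 5 thick, ends open, on a white base 110 x 130. z: up the steep wall (34 long, leaning 30 degrees from vertical); x: up the shallow wall (48 long, 30 degrees above level); y: along the V. Seated guards have axes parallel to these, centre points at x 4, z 40 (yellow) and x 12, z 68 (red).
- yellow_guard_mid (a point): Yellow plastic corner guard, about 0.18 kg: L-shaped, 120 mm long, plates 8 thick, tall leg 80, foot 60 (outside sizes). Starts standing on its foot, tall leg upright, its top edge free to pinch across the 8. Point: centre of the tall leg's plate, 40 above the heel's underside. z: up the tall leg, x: square to it, towards the foot's tip, y: along the corner.
- red_guard_mid (a point): Red plastic corner guard, about 0.23 kg: L-shaped, 120 mm long, plates 8 thick, tall leg 120, foot 60 (outside sizes). Starts standing on its foot, tall leg upright, its top edge free to pinch across the 8. Point: centre of the tall leg's plate, 60 above the heel's underside. z: up the tall leg, x: square to it, towards the foot's tip, y: along the corner.
- beaker: Glass beaker, 58 mm across, 85 high, loose; origin under its centre. Bystander.
- jar: Amber jar with white lid, 56 mm across, 70 high, loose; origin under its centre. Bystander.
- flask: White sample bottle with blue cap, 52 mm across, 115 high, loose; origin under its centre. Bystander.
- carton: Red drink carton with white screw cap, 52 x 52 mm, 102 high, loose; origin under its centre. Bystander.
- meter: Blue hand-held meter lying flat, 60 x 130 mm, 22 high, loose; origin under its centre. Bystander.
Things that resemble listed ones, but are neither listed nor needed, are in the scene too. Of the things that look like the part that bears red_guard_mid, take the one that is farthest to the robot's right at the start.

How it is judged:
By the outcome, as a careful person would: the job done as asked, in the order asked, and still so for the second after the job is handed in, with the robot touching nothing.
It also fails if it takes over 64 s, if anything falls off the work surface, if the arm or the gripper's body presses on something with over 40 N, if the wrist force passes 120 N, or if a joint passes its speed limit or range.

## Working session

There is one attempt and no reset: what is moved stays moved. The work goes in short steps, each a Python script; the robot and the scene stay as the last script left them, time stands still between calls to the robot, and variables do not carry over. Pictures are saved under pics/ and viewed, about 8 in all and at most 12, crops included, and the job is handed in when it is done.

```bash
mkdir -p pics; cat > h.py <<'E'
import numpy as np, cv2, pickle
from station import bot, claw, solve_ik, vision
def snap(name,tag):
    c=vision.camera(name); pickle.dump(c,open(f'pics/{tag}.pkl','wb'))
    cv2.imwrite(f'pics/{tag}.png',c['pixels'][:,:,::-1]); return c
def cloud(c):
    z=c['z_map']; v,u=np.indices(z.shape)
    P=np.stack([(u-c['cx'])/c['fx']*z,(v-c['cy'])/c['fy']*z,z],-1)
    W=(P-np.array(c['t']))@np.array(c['R']); W[z==0]=np.nan; return W
E
python3 - <<'E'
from h import *
a=snap('scene','s1'); b=snap('side','d1')
for c in(a,b): print(c['fx'],-np.array(c['R']).T@c['t'], np.array(c['R'])[2], (c['z_map']>0).mean())
print(bot.read_state(),bot.tip_reach)
E
```

```text
493.9198791565038 [ 0.9993927  -0.46128378  1.18077799] [-0.35445747  0.44269103 -0.82364104] 0.9960246598639456
527.19815030211 [ 0.17374937 -1.27824502  0.96734666] [ 0.2029843   0.82801245 -0.52267844] 0.9362712585034013
{'t': 0.1, 'joint_positions': array([ 1.07340887e+00,  3.13939522e-01,  4.50998966e-02,  1.30355430e+00,
       -2.09878721e-05,  1.43119807e+00]), 'qvel': array([ 0.00034401, -0.00294641,  0.00289484, -0.00123454, -0.001678  ,
        0.00033601]), 'tau': array([ 1.97893307e-03, -4.81726277e+01,  2.99244153e+01,  1.27064230e-02,
       -7.58307874e-05, -1.52076291e-05]), 'tool_pos': array([0.20118728, 0.53822501, 0.24949288]), 'tool_rot': array([-1.57059481,  0.00158498,  1.21300731]), 'force': array([-0.23989391, -0.27651259, -0.40851518]), 'ft_torque': array([-0.00044933, -0.02283593, -0.02862965]), 'gripper_width': 0.9984281454295526} 0.019
```

View pics/s1.png

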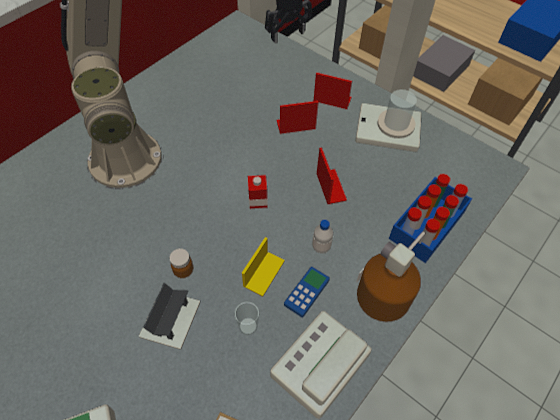

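View pics/d1.png

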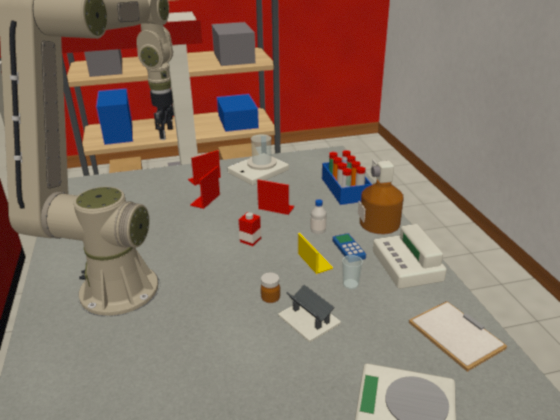

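The scene view shows the yellow guard at about (262,268), red ones at (330,177), (297,117) and (332,92), the cradle at (170,315), the jar at (180,262) and the beaker at (247,318). The side view shows the same things. Next I measure them with the depth clouds.

```bash
cat > m.py <<'E'
from h import *
def load(t): return pickle.load(open(f'pics/{t}.pkl','rb'))
def masks(c):
    h=cv2.cvtColor(c['pixels'],cv2.COLOR_RGB2HSV).astype(int); H,S,V=h[...,0],h[...,1],h[...,2]
    return dict(red=((H<6)|(H>174))&(S>170)&(V>80), yellow=(abs(H-28)<6)&(S>150)&(V>80), dark=(V<90)&(S<80), white=(V>170)&(S<50))
E
python3 - <<'E'
from m import *
for t in('s1','d1'):
    c=load(t); W=cloud(c); M=masks(c)
    for k in M:
        m=M[k]&(W[...,2]>0.004)&(W[...,2]<0.3)&(W[...,0]>0.15)&(W[...,0]<0.95)&(abs(W[...,1])<.75)
        n,L,st,ce=cv2.connectedComponentsWithStats(m.astype(np.uint8))
        for i in range(1,n):
            if st[i,4]<60: continue
            P=W[L==i]; print(t,k,ce[i].round(),st[i,4],'min',P.min(0).round(3),'max',P.max(0).round(3))
            top=P[P[:,2]>np.percentile(P[:,2],98)-.012] if k in('red','yellow') else P
            if k in('red','yellow') and len(top)>8:
                q=top[:,:2]-top[:,:2].mean(0); _,_,V=np.linalg.svd(q); s=q@V[0]
                print('   top',top.mean(0).round(3),'dir',np.degrees(np.arctan2(V[0,1],V[0,0])).round(1),'len',np.ptp(s).round(3))
# ortho heightmap+colour 1mm/px
o=np.zeros((600,800,3),np.uint8); zz=np.full((600,800),-1.)
for t in('s1',):
    c=load(t); W=cloud(c); ok=np.isfinite(W).all(-1)&(W[...,2]<.25)
    P=W[ok]; C=c['pixels'][ok]; u=((.5-P[:,1])*800).astype(int); v=((.85-P[:,0])*800).astype(int)
    g=(u>=0)&(u<799)&(v>=0)&(v<599)
    for i in np.where(g)[0][np.argsort(P[g,2])]: o[v[i]:v[i]+2,u[i]:u[i]+2]=C[i]
cv2.imwrite('pics/ortho.png',o[...,::-1])
E
```

```text
s1 red [314. 104.] 1978 min [0.254 0.391 0.004] max [0.394 0.673 0.125]
   top [0.334 0.524 0.116] dir -96.6 len 0.246
s1 red [333. 184.] 448 min [0.486 0.269 0.004] max [0.614 0.382 0.125]
   top [0.539 0.305 0.118] dir -36.0 len 0.12
s1 red [257. 188.] 340 min [0.385 0.112 0.047] max [0.455 0.18  0.097]
   top [0.422 0.144 0.089] dir -23.1 len 0.064
s1 red [443. 180.] 120 min [0.797 0.455 0.108] max [0.828 0.491 0.126]
   top [0.813 0.471 0.12 ] dir -70.6 len 0.035
s1 red [434. 191.] 136 min [0.785 0.405 0.054] max [0.829 0.488 0.127]
   top [0.814 0.423 0.12 ] dir -80.2 len 0.04
s1 red [461. 190.] 125 min [0.852 0.454 0.108] max [0.882 0.493 0.126]
   top [0.867 0.472 0.12 ] dir -75.1 len 0.038
s1 red [451. 201.] 131 min [0.837 0.404 0.022] max [0.883 0.505 0.127]
   top [0.868 0.422 0.12 ] dir -81.6 len 0.036
s1 red [424. 202.] 142 min [0.785 0.356 0.05 ] max [0.829 0.441 0.126]
   top [0.813 0.373 0.12 ] dir -83.5 len 0.035
s1 red [442. 213.] 147 min [0.835 0.356 0.006] max [0.883 0.474 0.127]
   top [0.868 0.373 0.121] dir -81.8 len 0.037
s1 red [414. 214.] 141 min [0.784 0.306
[... 2029 characters left out ...]

d1 white [385. 164.] 111 min [0.846 0.105 0.195] max [0.889 0.236 0.232]
d1 white [319. 212.] 79 min [0.631 0.119 0.071] max [0.666 0.145 0.096]
d1 white [422. 241.] 656 min [ 0.854 -0.204  0.078] max [ 0.918 -0.033  0.1  ]
d1 white [406. 260.] 1234 min [ 0.775 -0.221  0.028] max [ 0.922 -0.016  0.056]
d1 white [270. 278.] 147 min [ 0.394 -0.173  0.063] max [ 0.441 -0.123  0.074]
d1 white [351. 283.] 65 min [ 0.634 -0.188  0.009] max [ 0.665 -0.165  0.041]
d1 white [457. 333.] 2561 min [ 0.755 -0.527  0.007] max [ 0.929 -0.315  0.02 ]
d1 white [306. 322.] 830 min [ 0.422 -0.346  0.004] max [ 0.57  -0.213  0.016]
d1 white [401. 390.] 1800 min [ 0.484 -0.685  0.052] max [ 0.725 -0.5    0.072]
```

View pics/ortho.png

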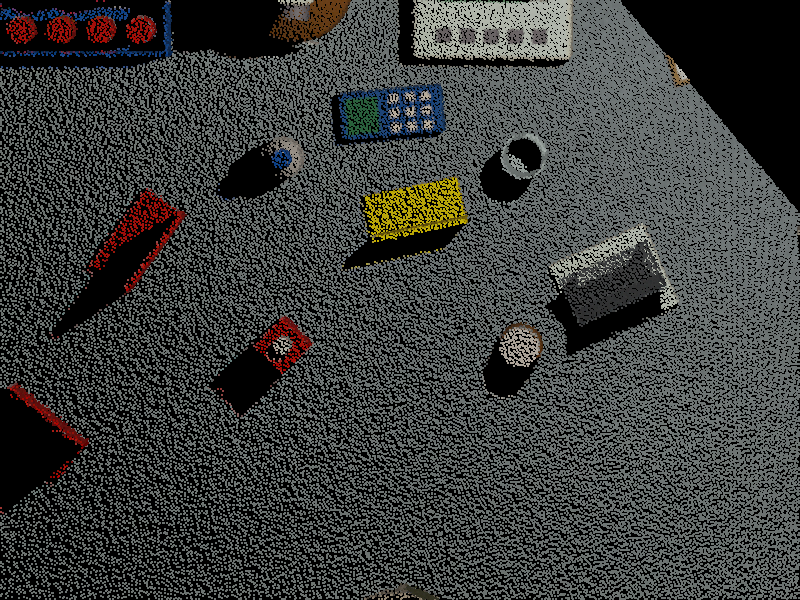

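The ortho view confirms that the rightmost red guard is the one at (0.54, 0.305), with its foot toward +x+y; yellow is at (0.565, -0.027), with its foot toward +x. Next I fit the cradle planes, adding a wrist view over the cradle.

```bash
cat > cr.py <<'E'
from m import *
def planes(W,m,iters=3,tol=.002):
    P=W[m]; P=P[np.isfinite(P).all(1)]; rng=np.random.default_rng(0)
    for _ in range(iters):
        if len(P)<80: break
        best=None
        for _ in range(600):
            a,b,c=P[rng.choice(len(P),3,False)]; n=np.cross(b-a,c-a); l=np.linalg.norm(n)
            if l<1e-6: continue
            g=abs((P-a)@(n/l))<tol
            if best is None or g.sum()>best.sum(): best=g
        Q=P[best]; c0=Q.mean(0); n=np.linalg.svd(Q-c0)[2][2]; n*=np.sign(n[2])
        print(len(Q),'c',c0.round(4),'n',n.round(3),'tilt',np.degrees(np.arccos(n[2])).round(1),'az',np.degrees(np.arctan2(n[1],n[0])).round(1),'z',Q[:,2].min().round(3),Q[:,2].max().round(3))
        P=P[~best]
E
python3 - <<'E'
from cr import *
print(np.degrees(bot.read_state()['tool_rot']))
bot.movep([.49,-.22,.33],[-np.pi/2,0,np.radians(20)])
w=snap('wrist','w1'); print(bot.read_state()['t'],bot.read_state()['joint_positions'].round(2),w['fx'],(-np.array(w['R']).T@w['t']).round(3))
for t in('s1','d1','w1'):
    c=load(t);W=cloud(c);M=masks(c)
    V=c['pixels'].max(-1).astype(int);S=V-c['pixels'].min(-1)
    m=(W[...,0]>.42)&(W[...,0]<.58)&(W[...,1]>-.35)&(W[...,1]<-.185)&(W[...,2]>.02)&(W[...,2]<.09)&(V<130)
    print(t);planes(W,m)
E
```

```text
[-89.98845401   0.09081279  69.50019918]
3.0167 [-0.57  0.23  0.13  1.47  0.    0.65] 350.3152039071961 [ 0.464 -0.149  0.453]
s1
603 c [ 0.5061 -0.264   0.0564] n [-0.457 -0.2    0.867] tilt 29.9 az -156.4 z 0.041 0.072
402 c [ 0.4778 -0.2761  0.0604] n [0.789 0.357 0.5  ] tilt 60.0 az 24.3 z 0.041 0.076
97 c [ 0.4759 -0.2804  0.0601] n [0.779 0.351 0.52 ] tilt 58.7 az 24.3 z 0.039 0.073
d1
400 c [ 0.5076 -0.2664  0.0561] n [-0.444 -0.177  0.878] tilt 28.6 az -158.2 z 0.037 0.069
147 c [ 0.5016 -0.2522  0.0597] n [-0.444 -0.184  0.877] tilt 28.7 az -157.5 z 0.044 0.071
130 c [ 0.4742 -0.2802  0.0619] n [0.835 0.373 0.405] tilt 66.1 az 24.1 z 0.022 0.078
w1
3556 c [ 0.5033 -0.2597  0.0563] n [-0.45  -0.203  0.87 ] tilt 29.6 az -155.7 z 0.043 0.069
1770 c [ 0.4742 -0.2726  0.062 ] n [0.772 0.346 0.533] tilt 57.8 az 24.1 z 0.041 0.075
108 c [ 0.4822 -0.2682  0.07  ] n [0.094 0.034 0.995] tilt 5.7 az 20.0 z 0.064 0.074
```

View pics/w1.png

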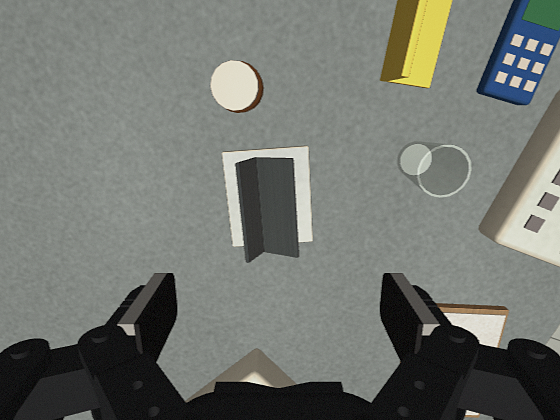

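Cradle: x axis yaw is about 24.1°, with the steep wall on the robot's side. The jar at pixel (237,85) clears the V end. Next I work out the seat per camera and take a close view of the yellow guard.

```bash
cat >> cr.py <<'E'
from scipy.spatial.transform import Rotation as Ro
def seat(t,yaw=np.radians(24.1)):
    c=load(t);W=cloud(c);V=c['pixels'].max(-1).astype(int)
    h=np.array([np.cos(yaw),np.sin(yaw),0]);u=np.array([0,0,1.]);ya=np.cross(u,h)
    x=h*np.cos(np.pi/6)+u*.5; z=-h*.5+u*np.cos(np.pi/6)
    m=(W[...,0]>.42)&(W[...,0]<.58)&(W[...,1]>-.36)&(W[...,1]<-.185)&(W[...,2]>.03)&(W[...,2]<.09)&(V<130)
    P=W[m]; s0=np.array([.4855,-.270,.045]);q=P-s0
    X,Y,Z=q@x,q@ya,q@z
    a=(abs(Z)<.006)&(X>.008)&(X<.045); b=(abs(X)<.006)&(Z>.008)&(Z<.03)
    yl=np.percentile(Y[a],[.5,99.5]); yb=np.percentile(Y[b],[.5,99.5])
    dx,dz=np.median(X[b]),np.median(Z[a]);
    print(t,'dx,dz',dx.round(4),dz.round(4),'y ends',yl.round(4),yb.round(4),'seat',(s0+dx*x+dz*z+yl.mean()*ya).round(4),a.sum(),b.sum())
def guard(t,col,c0,H,dbg=True):
    c=load(t);W=cloud(c);m=masks(c)[col]&(np.hypot(W[...,0]-c0[0],W[...,1]-c0[1])<.11)&(abs(W[...,2]-H)<.005)
    P=W[m][:,:2].astype(np.float32); (cx,cy),(w,h),a=cv2.minAreaRect(P)
    if w<h: a+=90
    print(t,col,len(P),'c',round(cx,4),round(cy,4),'size',round(w,4),round(h,4),'along',a%180,'mean',P.mean(0).round(4),'z',np.median(W[m][:,2]).round(4))
def gpose(yaw,tilt=0):
    return Ro.from_euler('zy',[yaw,-tilt]).as_matrix()   # guard axes x,y,z as columns
def tool(Rg,s):
    X=s*Rg[:,0];Y=-Rg[:,2]; return Ro.from_matrix(np.stack([X,Y,np.cross(X,Y)],1)).as_euler('xyz')
E
python3 - <<'E'
from cr import *
for t in('s1','d1','w1'): seat(t)
Rg=gpose(np.radians(12)); c=np.array([.565,-.027,0])
Rc=gpose(np.radians(24.1),np.pi/6); Rr=gpose(np.radians(54))
S=np.array([.4855,-.27,.045])
for s in(1,-1):
  for n,p,R in(('y',c+[0,0,.066],Rg),('r',[.537,.305,.106],Rr),('yp',S+Rc@[.004,0,.066],Rc),('yh',S+Rc@[.05,0,.13],Rc),('rp',S+Rc@[.012,0,.114],Rc),('rh',S+Rc@[.06,0,.20],Rc)):
    q=solve_ik(list(p),list(tool(R,s))); print(s,n,None if q is None else np.round(q,2))
bot.movep(list(c+[0,0,.27]-Rg[:,1]*.05),list(tool(Rg,1)))
snap('wrist','w2')
for t in('s1','d1','w2'): guard(t,'yellow',c,.08)
print(bot.read_state()['t'])
E
```

```text
s1 dx,dz -0.0004 -0.0006 y ends [-0.0608  0.0586] [-0.0604  0.0579] seat [ 0.4859 -0.271   0.0443] 521 346
d1 dx,dz -0.0048 -0.0008 y ends [-0.0619  0.0596] [-0.0618  0.0562] seat [ 0.4826 -0.2726  0.0419] 532 58
w1 dx,dz -0.0011 -0.0004 y ends [-0.0597  0.059 ] [-0.0594  0.0592] seat [ 0.485  -0.2706  0.0441] 2624 1086
1 y [-0.19  0.42 -0.28  0.88  0.    1.17]
1 r [ 0.39  0.47 -0.08  1.02  0.    1.01]
1 yp [-0.9   0.09 -0.76  0.38  0.4   0.32]
1 yh [-0.86 -0.03 -0.66  0.58  0.39  0.36]
1 rp [-0.93 -0.   -0.72  0.52  0.41  0.29]
1 rh [-0.91 -0.13 -0.57  0.79  0.41  0.31]
-1 y [-0.19  0.42 -0.28  0.88  0.   -1.97]
-1 r [ 0.39  0.47 -0.08  1.02  0.   -2.13]
-1 yp [-0.9   0.09 -0.76  0.38  0.4  -2.82]
-1 yh [-0.86 -0.03 -0.66  0.58  0.39 -2.78]
-1 rp [-0.93 -0.   -0.72  0.52  0.41 -2.85]
-1 rh [-0.91 -0.13 -0.57  0.79  0.41 -2.83]
s1 yellow 129 c 0.5638 -0.024 size 0.0087 0.1206 along 102.46033191680908 mean [ 0.5645 -0.0264] z 0.0788
d1 yellow 73 c 0.5625 -0.0267 size 0.0122 0.1214 along 101.07126808166504 mean [ 0.5632 -0.028 ] z 0.0787
w2 yellow 386 c 0.5631 -0.024 size 0.0076 0.1185 along 101.79436206817627 mean [ 0.5639 -0.0261] z 0.0788
3.8083
```

View pics/w2.png

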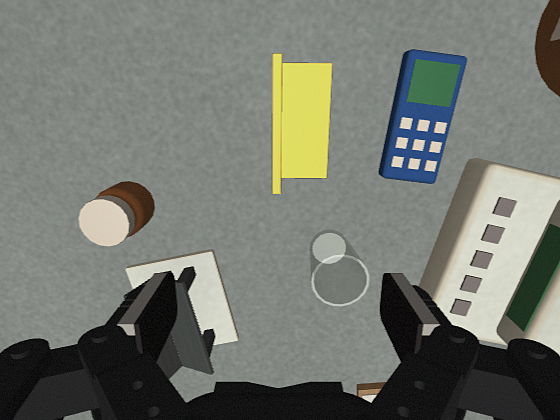

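The view shows the yellow tall leg's top edge at pixel (277,125), aligned with the tool and with its foot to the right. Grasping it and bringing it over the cradle.

```bash
cat >> cr.py <<'E'
S=np.array([.4853,-.2708,.0447]); RC=gpose(np.radians(24.1),np.pi/6)
def held(t,col):
    c=load(t);W=cloud(c);m=masks(c)[col]; q=(W-S)@RC; 
    m&=(np.abs(q[...,1])<.12)&(q[...,0]>-.05)&(q[...,0]<.2)&(q[...,2]>-.03)&(q[...,2]<.35)
    n,L,st,_=cv2.connectedComponentsWithStats(m.astype(np.uint8)); i=1+st[1:,4].argmax(); Q=q[L==i]
    print(t,col,len(Q),'lo',np.percentile(Q,.7,axis=0).round(4),'hi',np.percentile(Q,99.3,axis=0).round(4)); return Q
def fs():
    s=bot.read_state(); print('t',round(s['t'],2),'F',s['force'].round(1),'w',round(s['gripper_width'],3),'p',s['tool_pos'].round(4))
    return s
E
python3 - <<'E'
from cr import *
Rg=gpose(np.radians(11.9)); c=np.array([.5635,-.0245,0]); o=list(tool(Rg,1))
bot.movep(list(c+[0,0,.14]),o); bot.move_straight(list(c+[0,0,.066]),v=.08)
claw.clamp(50); fs()
bot.move_straight(list(c+[0,0,.22]),v=.2); fs()
T=S+RC@[.004,0,.066]
bot.movep(list(T+[0,0,.09]),list(tool(RC,1))); bot.wait(.2); fs()
snap('scene','s2');snap('side','d2')
for t in('s2','d2'): held(t,'yellow')
E
```

```text
t 6.19 F [-1.3 -0.9  0.8] w 0.091 p [ 0.5635 -0.0245  0.066 ]
t 7.11 F [-1.1  0.2 -1.6] w 0.084 p [ 0.5628 -0.0244  0.2187]
t 8.35 F [ 0.1 -0.6 -1.1] w 0.085 p [ 0.4565 -0.2685  0.1938]
s2 yellow 2025 lo [ 0.043  -0.0777  0.0775] hi [0.1035 0.0428 0.1587]
d2 yellow 763 lo [ 0.0412 -0.0791  0.0789] hi [0.1018 0.0382 0.1599]
```

View pics/s2.png

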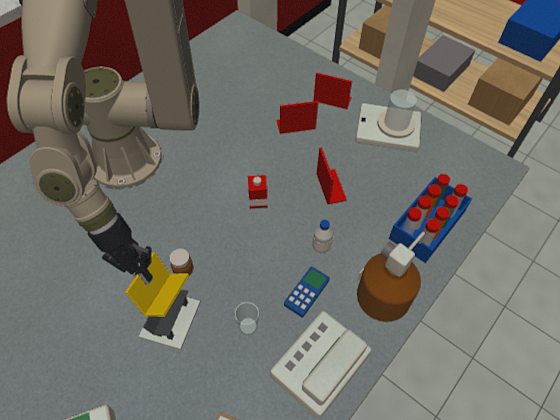

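The yellow guard is held over the cradle at (155,290). The numbers expose an error in my frame: lowercase 'zy' is extrinsic. I'll fix that and re-pose.

```bash
sed -i "s/from_euler('zy'/from_euler('ZY'/" cr.py
python3 - <<'E'
from cr import *
print(RC.round(3))
T=S+RC@[.004,0,.066]
bot.movep(list(T+[0,0,.09]),list(tool(RC,1))); bot.wait(.3); fs(); print((T+[0,0,.09]).round(4), bot.read_state()['joint_positions'].round(2))
snap('scene','s3');snap('side','d3')
for t in('s3','d3'): held(t,'yellow')
E
```

```text
[[ 0.791 -0.408 -0.456]
 [ 0.354  0.913 -0.204]
 [ 0.5   -0.     0.866]]
t 9.12 F [-0.4 -0.3 -1.6] w 0.083 p [ 0.4581 -0.2817  0.194 ]
[ 0.4583 -0.2829  0.1939] [-0.97  0.14 -0.41  0.91  0.51  0.21]
s3 yellow 2182 lo [ 0.0451 -0.0578  0.0785] hi [0.1069 0.0617 0.1583]
d3 yellow 826 lo [ 0.0436 -0.0598  0.0792] hi [0.1048 0.0561 0.176 ]
```

```bash
cat >> cr.py <<'E'
def lower(T,f=5,low=-.003):
    bot.move_straight(list(T+[0,0,.012]),v=.06); bot.wait(.3); f0=fs()['force']
    d=.012
    while d>low:
        d-=.001; bot.move_straight(list(T+[0,0,d]),v=.01); bot.wait(.05)
        F=bot.read_state()['force']-f0
        if np.linalg.norm(F)>f: break
    print('d',d,F.round(1)); fs()
E
python3 - <<'E'
from cr import *
T=S+RC@[.004,-.002,.066]
lower(T)
snap('scene','s4'); held('s4','yellow'); snap('wrist','w4'); held('w4','yellow')
E
```

```text
t 10.97 F [ 0.5 -0.3 -1.9] w 0.091 p [ 0.4592 -0.2847  0.116 ]
d -3.469446951953614e-18 [-3.   0.8  5.8]
t 14.57 F [-2.6  0.5  3.9] w 0.086 p [ 0.4593 -0.2848  0.1043]
s4 yellow 1907 lo [ 0.0027 -0.061   0.0026] hi [0.062  0.0574 0.0814]
w4 yellow 19081 lo [ 0.     -0.0467  0.0063] hi [0.0583 0.0578 0.0809]
```

View pics/w4.png

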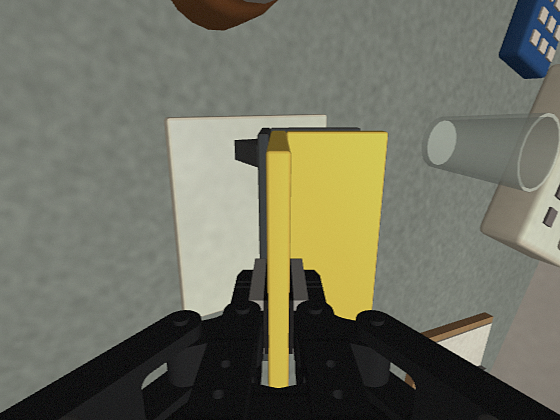

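Yellow is in the V, with its leg parallel to the steep wall and a sliver of cradle showing beyond its far end (about 1.5 mm). I'll correct that, release, back off and measure red on the way.

```bash
python3 - <<'E'
from cr import *
p=bot.read_state()['tool_pos']; y=RC[:,1]
T=S+RC@[.004,-.0005,.066]
bot.move_straight(list(T+[0,0,.003]),v=.02); bot.move_straight(list(T+[0,0,0]),v=.01); bot.wait(.1); fs()
claw.open_jaws(); bot.wait(.2); fs()
bot.move_straight(list(T+RC[:,2]*.10),v=.15)
snap('wrist','w5'); Q=held('w5','yellow'); 
bot.move_straight(list(T+RC[:,2]*.10+[0,0,.1]),v=.3)
Rr=gpose(np.radians(54)); c=np.array([.537,.305,0])
bot.movep(list(c+[0,0,.30]-Rr[:,1]*.05),list(tool(Rr,1))); bot.wait(.2)
snap('wrist','w6'); snap('scene','s5'); held('s5','yellow')
for t in('s1','d1','w6'): guard(t,'red',c,.12)
fs()
c=load('s5')['pixels'][220:400,80:300]; a=cv2.resize(c,(440,360)); b=cv2.resize(load('w6')['pixels'],(360,270)); 
im=np.zeros((360,800,3),np.uint8); im[:,:440]=a; im[:270,440:]=b; cv2.imwrite('pics/m6.png',im[...,::-1])
E
```

```text
t 15.53 F [-4.3 -0.4  5.2] w 0.084 p [ 0.4586 -0.2834  0.1043]
t 16.47 F [-0.5  0.5 -0.6] w 1.004 p [ 0.4585 -0.2833  0.1038]
w5 yellow 10520 lo [-0.0003 -0.058   0.0061] hi [0.058  0.0592 0.0808]
s5 yellow 2078 lo [ 0.0012 -0.0594  0.0027] hi [0.0611 0.0583 0.0804]
s1 red 91 c 0.5361 0.3074 size 0.0088 0.1192 along 143.7453956604004 mean [0.5382 0.3056] z 0.1189
d1 red 44 c 0.5328 0.3053 size 0.0135 0.1091 along 145.22570037841797 mean [0.5372 0.3037] z 0.118
w6 red 1331 c 0.5343 0.3091 size 0.0078 0.1186 along 143.8478889465332 mean [0.5316 0.3109] z 0.119
t 20.27 F [1.3 0.4 1.2] w 1.004 p [0.5777 0.2749 0.3002]
```

View pics/m6.png

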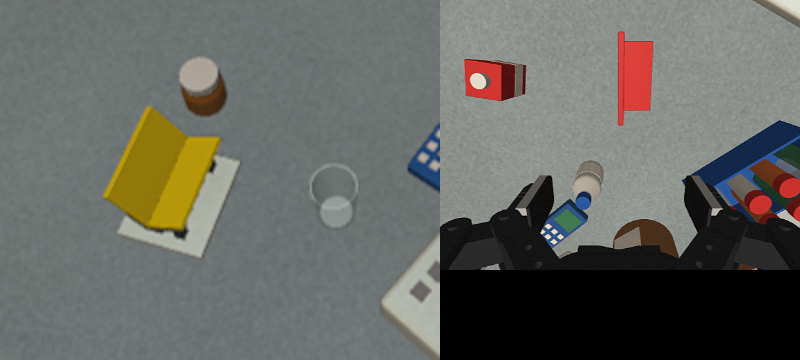

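Yellow is seated flat with its ends flush: the scene cloud puts its mid at -0.5 mm and the cradle's at -0.4 mm. Red is aligned in the wrist view. Grasping red.

```bash
python3 - <<'E'
from cr import *
Rg=gpose(np.radians(53.8)); c=np.array([.535,.3083,0]); o=list(tool(Rg,1))
bot.movep(list(c+[0,0,.18]),o); bot.move_straight(list(c+[0,0,.106]),v=.08)
claw.clamp(50); fs()
bot.move_straight(list(c+[0,0,.29]),v=.25); fs()
T=S+RC@[.012,-.0005,.114]
bot.movep(list(T+[0,0,.15]),list(tool(RC,1))); bot.move_straight(list(T+[0,0,.09]),v=.1); bot.wait(.3); fs(); print(T)
snap('scene','s7');snap('side','d7');snap('wrist','w7')
for t in('s7','d7','w7'): held(t,'red')
held('s7','yellow');held('w7','yellow')
E
```

```text
t 22.63 F [0.9 0.4 1.4] w 0.09 p [0.5352 0.3084 0.1062]
t 23.52 F [-0.7  0.5 -1.8] w 0.083 p [0.5344 0.308  0.2883]
t 26.73 F [-0.3 -0.5 -1.2] w 0.089 p [ 0.4431 -0.2906  0.24  ]
[ 0.44295907 -0.29028776  0.1494269 ]
s7 red 2991 lo [ 0.0565 -0.0595  0.09  ] hi [0.1145 0.058  0.2061]
d7 red 897 lo [ 0.0531 -0.0613  0.088 ] hi [0.1118 0.0552 0.2078]
w7 red 16789 lo [ 0.0528 -0.0558  0.0919] hi [0.1112 0.06   0.2066]
s7 yellow 924 lo [ 0.0034 -0.0601  0.0019] hi [0.0925 0.0575 0.0855]
w7 yellow 8094 lo [-0.     -0.0578  0.006 ] hi [0.0502 0.0595 0.0809]
```

View pics/s7.png

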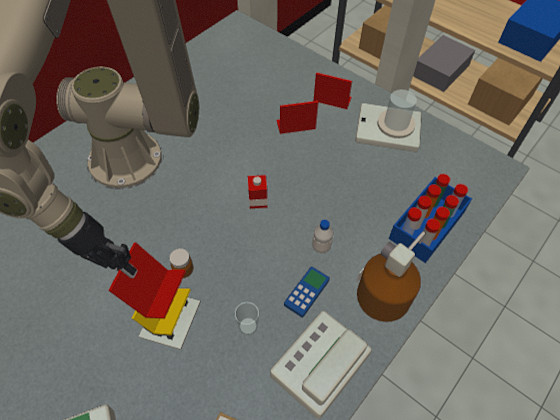

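Red is held above the nested yellow at (145,280), aligned in y within about 0.5 mm and the same way round. Lowering.

```bash
python3 - <<'E'
from cr import *
T=S+RC@[.012,-.0003,.114]
lower(T)
snap('scene','s8'); held('s8','red'); held('s8','yellow')
snap('wrist','w8'); held('w8','red')
E
```

```text
t 28.63 F [-0.6  0.8 -2.3] w 0.087 p [ 0.4429 -0.2902  0.1616]
d -3.469446951953614e-18 [-4.2  0.5  6.2]
t 32.23 F [-4.8  1.2  4. ] w 0.082 p [ 0.4429 -0.2902  0.1499]
s8 red 2591 lo [ 0.0111 -0.0589  0.0118] hi [0.0691 0.0586 0.1286]
s8 yellow 18 lo [ 0.014  -0.0609 -0.0014] hi [ 0.0601 -0.0567  0.0091]
w8 red 16828 lo [ 0.0079 -0.0559  0.0143] hi [0.0664 0.0602 0.1289]
```

View pics/w8.png

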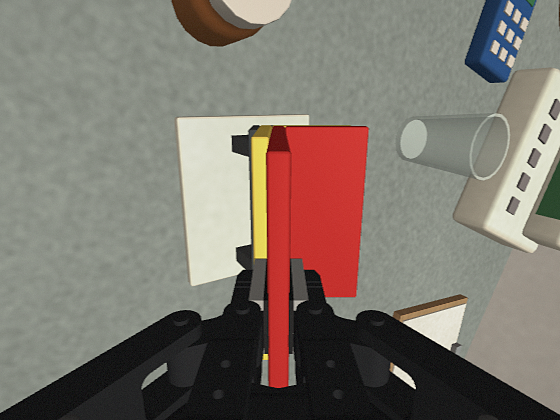

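Red sits in yellow with the legs parallel and the far ends level near (270,128). Releasing and backing off.

```bash
python3 - <<'E'
from cr import *
T=S+RC@[.012,-.0003,.114]
claw.open_jaws(); bot.wait(.2); fs()
bot.move_straight(list(T+RC[:,2]*.10),v=.12)
snap('wrist','w9'); held('w9','red'); held('w9','yellow')
bot.move_straight(list(T+RC[:,2]*.10+[0,0,.1]),v=.3); bot.wait(.5)
snap('scene','s9'); snap('side','d9')
for t in('s9','d9'): held(t,'red')
Q=held('s9','red'); fs()
a=cv2.resize(load('s9')['pixels'][160:400,60:340],(560,480))
b=cv2.resize(load('d9')['pixels'][200:360,220:380],(240,240))
im=np.zeros((480,800,3),np.uint8); im[:,:560]=a; im[:240,560:]=b; cv2.imwrite('pics/m9.png',im[...,::-1])
E
```

```text
t 33.27 F [ 0.6 -0.2 -0.6] w 1.004 p [ 0.4429 -0.2901  0.1494]
w9 red 8789 lo [ 0.0076 -0.0581  0.014 ] hi [0.066  0.0601 0.1288]
w9 yellow 1335 lo [-0.0027 -0.0577  0.0339] hi [0.0062 0.06   0.0814]
s9 red 2795 lo [ 0.0103 -0.0589  0.0117] hi [0.0689 0.0582 0.1284]
d9 red 762 lo [ 0.0085 -0.0609  0.0099] hi [0.0669 0.0583 0.1304]
s9 red 2795 lo [ 0.0103 -0.0589  0.0117] hi [0.0689 0.0582 0.1284]
t 35.38 F [-0.5  0.1  0.2] w 1.001 p [ 0.3972 -0.3105  0.3359]
```

View pics/m9.png

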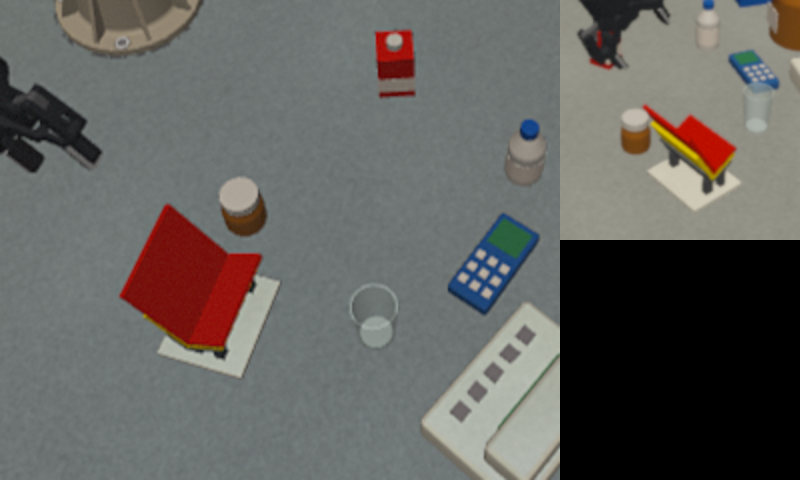

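Red is nested in yellow, flush and at rest. The gripper is clear and the bystanders look undisturbed. Handing in.

```bash
python3 -c "
from h import *
print(bot.job_done())"
```

```text
the job is handed in; nothing more can be done
None
```

Both guards are in the cradle and the job is handed in, at about 35 s of the 64 s allowed. I seated the yellow guard heel-down against the steep wall. Then I nested the rightmost red guard in it the same way round, released it and backed the arm clear.

**Last checks:**
- **Red:** in cradle axes its leg starts at x ≈ 8 mm and its top edge is at z ≈ 128–130 mm; 8 and 128 were expected.
- **Yellow:** its top edge is at z ≈ 81 mm, against 80 expected.
- **Ends:** both guards are flush with the cradle to about 1 mm.
- **Forces:** contact forces while setting the guards down stayed under about 8 N.
- **Other things:** by eye, the bystanders in the last view had not moved. I did not re-measure them.

**Disagreements and errors:**
- An Euler-order mistake gave a wrong hover pose for yellow. I caught and fixed it before anything touched.
- The side camera read the cradle seat about 3–4 mm differently from the other two. I used the scene and wrist values.

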